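# Load the lift table and lock the ratchet lift at the height pointer

## Robot

A 7-joint arm with a two-finger parallel gripper is mounted at the origin on a cart in front of the work surface, level with it; the furniture and walls round the work are solid. World frame = base frame: x ahead of the robot, y to its left, z up, the work surface at z = 0. Lengths are in m, angles in rad, forces in N, time in s.
With the tool pointing down it reaches from about 0.4 to 0.875 m from the base axis. Payload 19.3 kg.
Tool frame: the origin (TCP) lies midway between the tips of the shut fingers; the grasp point (between the pads) lies bot.grip_point_offset behind it (bot.grip_point_offset is the distance from the TCP to the grasp point, in m); z points along the fingers, y is the direction in which the jaws open and shut (so a half turn about z gives the same grasp; the last joint's range is limited). The gripper opens to 85 mm and grips with 20 to 120 N. Pads are 22 mm wide; open, the fingers measure 114 mm over their backs; the gripper's body (76 mm by 85 mm) begins 54 mm behind the grasp point. The pads swing forward as they close: fully open they stand 13 mm farther back than shut.
Start: joints at [-1.378, 0.521, -0.036, 1.599, 0.021, 1.021, -0.113], TCP at [0.162, 0.604, 0.231] pointing down, gripper open.
Joint ranges: [-2.91, 2.91], [-0.3, 2.13], [-1.5, 1.42], [0.17, 2.43], [-1.26, 4.41], [0.16, 1.93], [-2.52, 2.52]. Speed limits (rad/s): [1.89, 1.89, 2.39, 2.39, 3.01, 3.01, 3.01].

## Interface

Orientations are given as [roll, pitch, yaw] about the fixed x, y, z axes, in that order (R = Rz(yaw) Ry(pitch) Rx(roll)).
In Python, from workcell import bot gives the robot as it stands.
- The arm moves only by the tool servo_tool, never from a script. Its argument "rows" is a list that holds one entry, the list of rows, each a list of 6 numbers: the shift along the tool's x, y, z in cm, then the turn, a rotation vector about the tool's x, y, z in degrees. A call has 1 to 5 rows; each row shifts and turns the commanded pose from where the row before left it, along the tool's axes as they then stand; what a row does not reach is not made up. A row lasts 1/8 s, in which the tool goes at most 62.5 mm and 10.7 degrees, less where a joint would pass 70% of its speed; a pose out of reach is approached as far as the arm can. A call is refused whole if a number of a shift passes 6.25 or a number of a turn 10.7, either way. A call with a gripper value outside its range is refused whole. "grip" is the opening, from -1 (shut) to 1 (fully open), so that 0 is half open, set as the call begins (left out, the last holds). The fingers move at their own pace and stop on an object; "squeeze" is the grip in N (left out, the last holds). Time passes only in rows, so rows that do not move let the fingers close. It gives the time, the measured TCP pose, the force and the opening at its end, in the units of the state.
- bot.observe(): the state, without advancing time (a new reading comes with each control period).
- bot.grab_frame(name): name is "side" or "top" or "wrist"; returns a dict with "image" (480x640x3 uint8, red, green, blue), "K" (3x3 intrinsics, pixels), "R" (3x3) and "t" (3): a world point X has camera coordinates R X + t; the wrist camera has in their place "mount" (4x4, takes a point from camera to tool coordinates, whose origin is the TCP and whose axes are the flange's). Camera axes: x right, y down, z forward; pixel columns grow to the right and rows downward; lengths in m; the calibration is good to about 2 mm. A picture is of the moment at which its call begins: read the wrist's pose just before it. There is no depth.
- bot.job_done(): hands the job in, once; it reports no verdict.
The state is a dict: "clock": time; "qpos": joint angles; "qd": joint speeds; "joint_efforts": joint torques, N m; "position": TCP position; "tool_rot": TCP orientation; "force": force on the tool from outside, world axes, zero at the start; "moment": the same for the moment, N m; "grip_width": finger opening in m.
Only numpy, scipy, OpenCV 4.12 (cv2) and the standard library are available. Lean on these libraries where they do the work, as an engineer would, in place of code of your own. Each camera call takes 0.05 s, during which the arm holds its last target.

## Task

While the small ratchet lift is still down on its lowest rung, lay the round plate with three holes onto the lift's table so that the three studs come up through its holes and it lies flat. Then raise the table by its upright grip lug and lower it gently, without letting it drop, so that its pawl locks on the first rung that brings the top of the table level with or above the tip of the height pointer, no higher, and let go. Leave the plate with four holes and everything else on the bench where they stand.

Things in the scene. Friction and masses are not known exactly. Their poses are not given: they have to be found in the camera images.
- plate3_mid (a point): Loose grey round plate with THREE holes, 100 mm diameter, 8 mm thick, about 0.16 kg, lying flat. Round black hub 24 mm diameter in its middle, top 46 mm above the underside: grip it there. Holes 10 mm wide, right through, on a 34 mm radius at 0, 120, 240 degrees from the plate's own x axis. This point: on its axis, 23 mm above the underside; z up.
- plate4_mid (a point): Loose plate exactly like it but with FOUR holes (0, 90, 180, 270 degrees): it does not fit the studs; leave it. Same kind of point, 23 mm above its underside. The two plates may stand in each other's places.
- lift: Fixed ratchet lift, like a small extension ladder; origin at the column's centre on the bench, x to its back (away from the lug), z up. Foot 100 mm wide (y), x -57 to +93 mm, 12 mm thick. Two uprights hold five level steel rungs (7 mm rods, 28 mm pitch). The table's mast (0.45 kg with table) slides straight up between them. A rod, 8 mm, at x +80 mm rises to 275 mm above the bench.
- table_top (a point): Centre of the top face of the lift's round table (108 mm diameter, 10 mm thick), on the column's axis; axes as the lift's. 168 mm above the bench when down. Three fixed studs, 6 mm diameter with tapered tips, 12 mm high, stand on it on a 34 mm radius at 0, 120 and 240 degrees from its x axis.
- lug (a point): Grip point of the upright grip lug at the table's front edge: 72 mm in front of (-x) the table's centre, 26 mm above the table top; moves with the table; axes as the lift's. Lug: 10 mm thick (y), 24 mm wide (x), 49 mm high above the table top, its top 6 mm widened to a head 15 mm thick (y) by 28 mm.
- mast (a joint): Table height above its lowest rung, m: 0 at the start; 0.028, 0.056, 0.084, 0.112 = pawl seated on the next rungs; stop at 0.132. It slides freely and falls unless pawl or hand holds it. To catch a rung, raise about 11 mm or more beyond that rung's seated height (but less than 11 mm beyond the next one's) so that the pawl swings out over it, then lower. Once caught it cannot come down again.
- pawl (a joint): Angle of the gravity pawl on the mast, rad: 0 = level, ready to catch or seated; grows up to 1.4 as its nose is pushed down by a rung it passes; its counterweight brings it back.
- pointer: Height pointer: dark collar on the rod at the back of the lift with a level tapered needle toward the table. Origin on the rod's axis at the height of the needle; the tip lies 21 mm nearer the table, at the same height. Fixed, but set at a new height in each start, 34 to 80 mm above the table's starting height.
- bottle_front: Pale grey bystander bottle with a tapered neck, 54 mm diameter, 135 mm high; origin at its underside's centre. On the front strip of the bench.
- bottle_back: Same kind of bottle, farther back, near the centrifuge; origin at its underside's centre.
- decapper: Waisted orange hand decapper, 35 mm diameter, 70 mm high, standing; origin underneath.
- wipe_pack: Pale pack with green flap, 112x75x41 mm; origin underneath.
- specimen_cup_2: Specimen cup with blue lid, 44 mm diameter, 53 mm high; origin underneath.
- timer: White countdown timer lying flat near the front edge, 66x64x18 mm; origin underneath.

How it is judged:
On the way, in this order (a step that is already met when the one before it is completed fails the run):
1. the three-hole plate lies flat on the table with the studs through its holes, the lift still on its lowest rung (horizontal distance between plate3_mid and table_top below 0.004 m and z of plate3_mid in the frame of table_top between 0.0195 and 0.026 m and angle between plate3_mid's own z axis and vertical below 0.06 rad and value of joint mast below 0.012 m), for 0.2 s.
2. the table is raised with the plate on it (horizontal distance between plate3_mid and table_top below 0.004 m and z of plate3_mid in the frame of table_top between 0.0195 and 0.026 m and angle between plate3_mid's own z axis and vertical below 0.06 rad and value of joint mast above 0.045 m), for 0.1 s.
At the end, for the whole second after the job is handed in: The pawl is level and holds the table at rest with its top between 4 mm below and 31 mm above the pointer (the first rung at or above it); the three-hole plate lies flat on the table (within 4 mm of centred, studs through its holes) (horizontal distance between plate3_mid and table_top below 0.004 m and z of plate3_mid in the frame of table_top between 0.0195 and 0.026 m and angle between plate3_mid's own z axis and vertical below 0.06 rad and z of table_top in the frame of pointer between -0.004 and 0.031 m and value of joint pawl below 0.12 rad and velocity of joint mast between -0.01 and 0.01 m/s); the robot touches nothing.
It fails at once if the table drops or is lowered faster than 0.3 m/s (velocity of joint mast below -0.3 m/s).
It fails at once if the four-hole plate is moved more than 25 mm (distance of plate4_mid from where it was at the start of the episode above 0.025 m).
It fails at once if a bottle is moved more than 25 mm (distance of any of bottle_front, bottle_back from where it was at the start of the episode above 0.025 m).
It fails at once if the decapper, wipe pack, timer or blue-lidded cup is moved more than 25 mm (distance of any of decapper, wipe_pack, specimen_cup_2, timer from where it was at the start of the episode above 0.025 m).
It also fails if it takes over 58 s, if anything falls off the work surface, if the arm or the gripper's body presses on something with over 40 N, if the wrist force passes 120 N, or if a joint passes its speed limit or range.

## Working session

There is one attempt and no reset: what is moved stays moved. The work goes in short steps, Python scripts to look and compute and a tool call to move; the robot and the scene stay as the last step left them, time stands still between calls to the robot, and variables do not carry over. Pictures are saved under pics/ and viewed, and the job is handed in when it is done.

Besides the shell and the picture viewer there is one more tool, called as name([rows], argument=value, ...), one row to a line, values as JSON. servo_tool: Moves the arm, as the interface text tells. Its arguments: {"type":"object","properties":{"rows":{"type":"array"},"grip":{"type":"number"},"squeeze":{"type":"number"}},"required":["rows"]}

```bash
ls; mkdir -p pics; cat > h.py <<'E'
import numpy as np, cv2
from workcell import bot
def grab(n,f):
    s=bot.observe(); d=bot.grab_frame(n); cv2.imwrite(f,d["image"][:,:,::-1]); return s,d
def ray(d,u,v):
    K,R,t=map(np.array,(d["K"],d["R"],d["t"])); c=-R.T@t
    return c,R.T@np.linalg.solve(K,[u,v,1.])
def onz(d,u,v,z):
    c,r=ray(d,u,v); return c+r*(z-c[2])/r[2]
def proj(d,X):
    p=np.array(d["K"])@(np.array(d["R"])@np.array(X)+np.array(d["t"])); return p[:2]/p[2]
def tri(d1,p1,d2,p2):
    A=[];b=[]
    M=np.zeros((3,3));q=np.zeros(3)
    for d,p in((d1,p1),(d2,p2)):
        c,r=ray(d,*p); r/=np.linalg.norm(r);P=np.eye(3)-np.outer(r,r);M+=P;q+=P@c
    return np.linalg.solve(M,q)
E
cat > a.py <<'E'
from h import *
import pickle
D={}
for n in("side","top","wrist"):
    s,d=grab(n,f"pics/{n}0.png");D[n]=(s,d)
    print(n,{k:np.round(v,3).tolist() for k,v in d.items() if k!="image"})
pickle.dump(D,open("D0.pkl","wb"))
print(bot.observe(),bot.grip_point_offset)
E
python3 a.py
```

```text
pics
side {'K': [[513.856, 0.0, 309.159], [0.0, 513.856, 239.278], [0.0, 0.0, 1.0]], 'R': [[0.831, -0.556, 0.012], [-0.339, -0.524, -0.781], [0.441, 0.645, -0.624]], 't': [-0.376, 0.343, 0.932]}
top {'K': [[607.364, 0.0, 315.626], [0.0, 607.364, 236.058], [0.0, 0.0, 1.0]], 'R': [[-0.024, -1.0, -0.011], [-0.983, 0.026, -0.183], [0.183, 0.006, -0.983]], 't': [0.129, 0.553, 1.375]}
wrist {'K': [[363.033, 0.0, 325.024], [0.0, 363.033, 236.302], [0.0, 0.0, 1.0]], 'mount': [[0.001, -0.965, -0.263, 0.068], [1.0, 0.001, -0.0, -0.001], [0.0, -0.263, 0.965, -0.141], [0.0, 0.0, 0.0, 1.0]]}
{'clock': 0.15, 'qpos': array([-1.37819605,  0.5218573 , -0.03630671,  1.59984649,  0.02119664,
        1.02110156, -0.11283867]), 'qd': array([ 8.47671567e-04, -1.17460006e-03,  8.45597752e-04, -2.20234783e-03,
       -6.99460225e-04,  2.62885366e-05, -3.86231648e-04]), 'joint_efforts': array([ 2.63152251e-03, -9.27389216e+01,  1.98062897e+00, -3.70063484e+01,
        1.79231982e-02,  6.29554663e-03,  1.65590285e-05]), 'position': array([0.16234233, 0.60330053, 0.23088146]), 'tool_rot': array([-3.14076706e+00,  6.22751672e-05,  2.87872114e+00]), 'force': array([0.97571951, 0.24960487, 0.06723456]), 'moment': array([-0.03520229, -0.00868075, -0.00582064]), 'grip_width': 0.08547209524446618} 0.0187
```

View pics/side0.png

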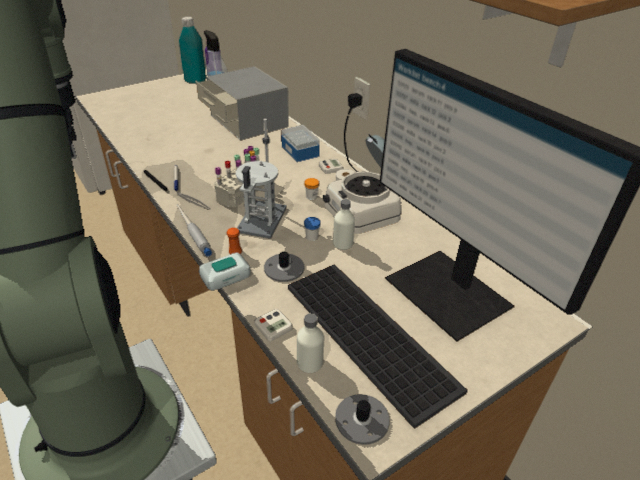

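View pics/top0.png

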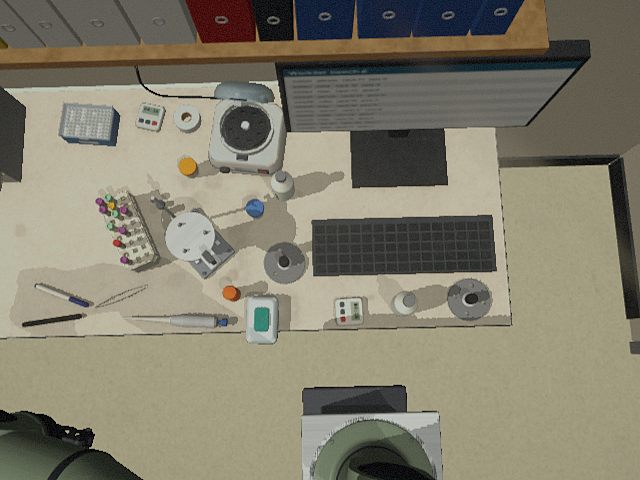

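View pics/wrist0.png

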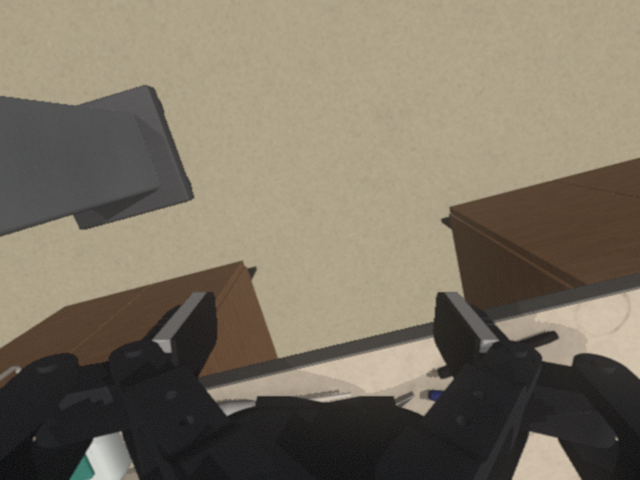

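The top view shows plates at about (285,262) and (470,298), and the lift table at about (195,237). I'll zoom in to count holes and read details.

```bash
cat > z.py <<'E'
import cv2,numpy as np
t=cv2.imread("pics/top0.png");s=cv2.imread("pics/side0.png")
f=lambda i,x,y,w,h,k:cv2.resize(i[y:y+h,x:x+w],(w*k,h*k),interpolation=cv2.INTER_CUBIC)
a=f(t,255,235,60,55,6);b=f(t,440,270,60,55,6)
cv2.imwrite("pics/z1.png",np.hstack([a,b]))
cv2.imwrite("pics/z2.png",f(t,140,185,110,100,6))
cv2.imwrite("pics/z3.png",f(s,225,110,80,130,4))
cv2.imwrite("pics/z4.png",np.hstack([f(s,255,245,65,45,6),f(s,330,390,65,55,6)[:270]]))
E
python3 z.py
```

```text
(no output)
```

View pics/z1.png

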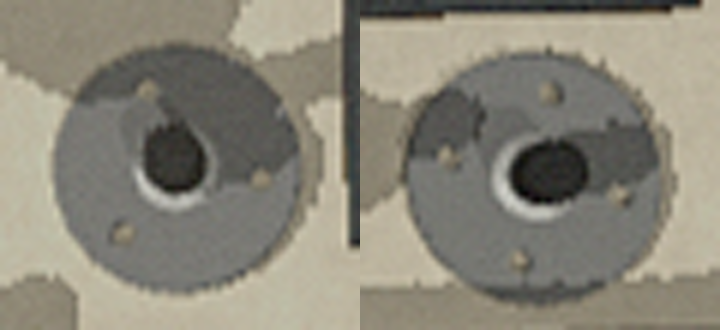

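View pics/z2.png

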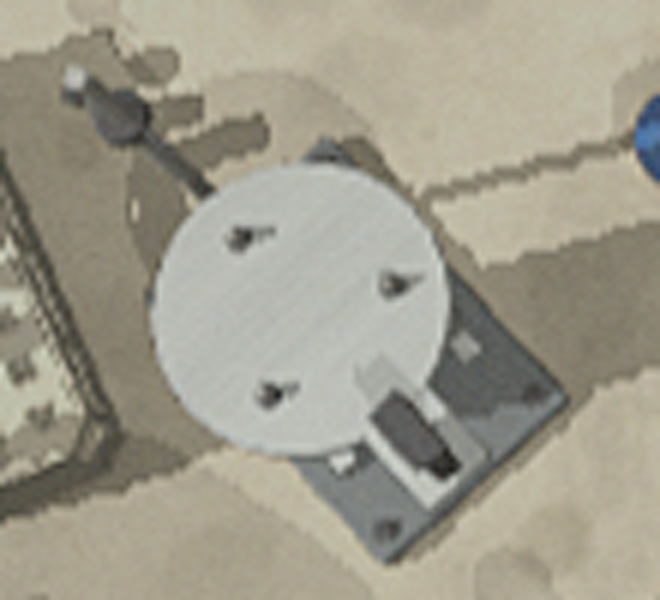

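View pics/z3.png

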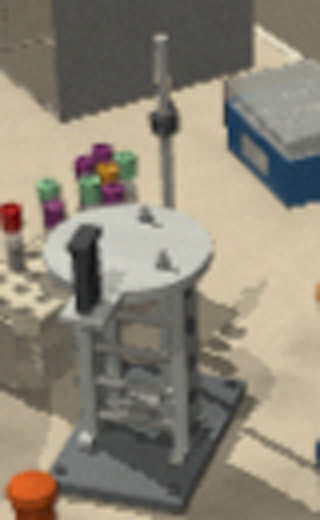

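View pics/z4.png

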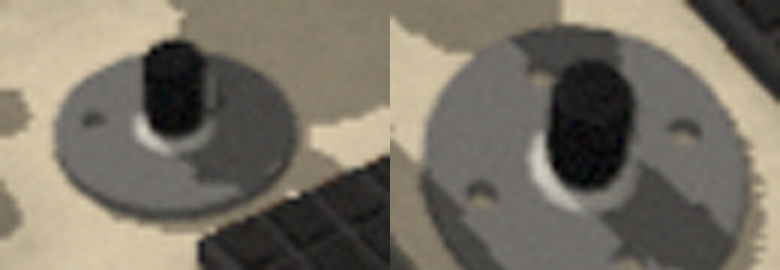

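```bash
cat > m.py <<'E'
from h import *
import pickle
D=pickle.load(open("D0.pkl","rb"));T=D["top"][1];S=D["side"][1]
off=lambda p,o,k:np.array(p)/k+np.array(o)-0.5+0.5/k
H=[onz(T,*off(p,(255,235),6),0.006) for p in((147,90),(261,179),(122,233))]
c=np.mean(H,0);print("plate3",c,[np.linalg.norm(h[:2]-c[:2]) for h in H],[np.degrees(np.arctan2(*(h-c)[1::-1])) for h in H])
St=[onz(T,*off(p,(140,185),6),0.177) for p in((238,237),(392,284),(270,395))]
tc=np.mean(St,0);print("table",tc,[np.linalg.norm(h[:2]-tc[:2]) for h in St],[np.degrees(np.arctan2(*(h-tc)[1::-1])) for h in St])
col=tri(T,off((120,113),(140,185),6),S,off((163,121),(225,110),4));print("collar",col,proj(T,col)-off((120,113),(140,185),6))
rt=tri(T,off((75,80),(140,185),6),S,off((161,37),(225,110),4));print("rodtop",rt)
for p in [(415,425),]:print("lughead",onz(T,*off(p,(140,185),6),.217))
im=T["image"].astype(int)
# table ellipse by brightness
g=im.min(2);m=((g>185)).astype(np.uint8)[185:285,140:250]
n,l,s,ce=cv2.connectedComponentsWithStats(m);print(s,ce)
for n,uv in dict(bf=(403,303),bb=(282,190),cup=(255,208),dec=(231,293)).items():print(n,onz(T,*uv,{'bf':.12,'bb':.12,'cup':.053,'dec':.07}[n]))
print("wipe/timer/plate4",onz(T,262,320,.04),onz(T,349,310,.018),onz(T,468,300,.008))
E
python3 m.py
```

```text
plate3 [0.50162825 0.19281021 0.006     ] [np.float64(0.03369624178081959), np.float64(0.03422749884689422), np.float64(0.03423842080380117)] [np.float64(19.93129278450322), np.float64(-99.53524344681924), np.float64(139.43016175926402)]
table [0.54080947 0.3843273  0.177     ] [np.float64(0.03406895151950249), np.float64(0.03357538499157629), np.float64(0.03387370898218136)] [np.float64(41.61704051322396), np.float64(-78.28738823319841), np.float64(162.38749344026994)]
collar [0.60430799 0.43979847 0.21534973] [ 0.15218143 -0.33138218]
rodtop [0.60268978 0.43818012 0.27550029]
lughead [0.49003145 0.33539587 0.217     ]
[[    0     0   110   100 10816]
 [   52    28     4     1     4]
 [   57    29     3     1     3]
 [   61    30     1     1     1]
 [   35    33     1     1     1]
 [   65    33     1     1     1]
 [   40    36     1     1     1]
 [   44    36     1     1     1]
 [   69    37     1     1     1]
 [   30    38     1     1     1]
 [   71    39     1     2     2]
 [   37    41     1     1     1]
 [   45    40     1     1     1]
 [   39    43     1     1     1]
 [   41   
[... 2052 characters left out ...]
3.        ]
 [58.         62.        ]
 [64.45945946 74.32432432]
 [42.44444444 69.48148148]
 [51.         67.5       ]
 [53.         69.33333333]
 [55.         67.        ]
 [71.8        67.4       ]
 [49.         69.        ]
 [57.         68.        ]
 [50.         71.        ]
 [48.         73.69230769]
 [55.25       72.75      ]
 [58.5        72.        ]
 [56.75       76.25      ]
 [75.         80.        ]]
bf [ 0.38903562 -0.0728987   0.12      ]
bb [0.65120486 0.18811596 0.12      ]
cup [0.62687623 0.25687672 0.053     ]
dec [0.42522267 0.31108629 0.07      ]
wipe/timer/plate4 [0.36382428 0.24370749 0.04      ] [0.38312289 0.04097496 0.018     ] [ 0.40022122 -0.24202411  0.008     ]
```

```bash
cat > go.py <<'E'
import sys
from h import *
from scipy.spatial.transform import Rotation as Ro
# usage: go.py x y z yawdeg : shift in current tool axes (cm), then turn (deg); also shift if turned first
x,y,z,yw=map(float,sys.argv[1:5]); s=bot.observe()
R=Ro.from_euler("xyz",s["tool_rot"]); G=Ro.from_euler("xyz",[np.pi,0,np.radians(yw)])
d=np.array([x,y,z])-s["position"]
print("pos",s["position"].round(4),"yaw",np.degrees(s["tool_rot"]).round(2),"t",round(s["clock"],2),"F",s["force"].round(1),"w",round(s["grip_width"],4))
print("shift now cm",(R.inv().apply(d)*100).round(2),"turn deg",np.degrees((R.inv()*G).as_rotvec()).round(2),"shift after turn",(G.inv().apply(d)*100).round(2))
E
python3 go.py 0.5016 0.1928 0.25 200
```

```text
pos [0.1623 0.6033 0.2309] yaw [-179.95    0.    164.94] t 0.15 F [1.  0.2 0.1] w 0.0855
shift now cm [-43.43 -30.83  -1.88] turn deg [-5.000e-02 -1.000e-02 -3.506e+01] shift after turn [-17.84 -50.18  -1.91]
```

servo_tool([
  [[-1.5,-1,-2,0,0,0],[-3,-2.2,-2,0,0,0],[-4,-2.9,-1,0,0,0],[-4,-2.9,0,0,0,0],[-4,-2.9,0,0,0,0]],
])

```text
clock: 0.78
position: [0.2924, 0.4436, 0.2826]
tool_rot: [3.14, 0.001, 2.878]
force: [0.8, 0.7, 0.3]
grip_width: 0.0854
```

servo_tool([
  [[-4,-2.9,0,0,0,0],[-4,-2.9,0,0,0,0],[-4,-2.9,0,0,0,0],[-4,-2.9,0,0,0,0],[-4,-2.9,0,0,0,0]],
])

```text
clock: 1.4
position: [0.4473, 0.2515, 0.2826]
tool_rot: [3.14, 0.001, 2.878]
force: [1.1, 0.8, 0.4]
grip_width: 0.0853
```

```bash
python3 go.py 0.5016 0.1928 0.25 200
```

```text
pos [0.4473 0.2515 0.2826] yaw [1.7994e+02 4.0000e-02 1.6490e+02] t 1.4 F [1.1 0.8 0.4] w 0.0853
shift now cm [-6.76 -4.25  3.26] turn deg [  0.05   0.06 -35.1 ] shift after turn [-3.09 -7.37  3.26]
```

servo_tool([
  [[0,0,0,0,0,-9],[0,0,0,0,0,-9],[0,0,0,0,0,-9],[0,0,0,0,0,-8],[-1.5,-3.5,1,0,0,0]],
])

```text
clock: 2.02
position: [0.472, 0.2266, 0.2729]
tool_rot: [3.14, 0.002, -2.788]
force: [1.0, -0.5, -0.4]
grip_width: 0.085
```

```bash
python3 go.py 0.5016 0.1928 0.25 200
```

```text
pos [0.472  0.2266 0.2729] yaw [ 1.7992e+02  1.2000e-01 -1.5975e+02] t 2.02 F [ 1.  -0.5 -0.4] w 0.085
shift now cm [-1.6  -4.2   2.29] turn deg [0.08 0.12 0.25] shift after turn [-1.62 -4.19  2.29]
```

servo_tool([
  [[-0.8,-2.1,1,0,0,0],[-0.8,-2.1,1.2,0,0,0],[0,0,0,0,0,0]],
])

```text
clock: 2.4
position: [0.5022, 0.1896, 0.2496]
tool_rot: [-3.141, -0.0, -2.797]
force: [-0.4, 0.0, -0.1]
grip_width: 0.0858
```

```bash
python3 go.py 0.5016 0.1928 0.017 199.94; cat > w.py <<'E'
import sys,pickle
from h import *
from scipy.spatial.transform import Rotation as Ro
n=sys.argv[1]; s,d=grab("wrist",f"pics/{n}.png")
Tt=np.eye(4);Tt[:3,:3]=Ro.from_euler("xyz",s["tool_rot"]).as_matrix();Tt[:3,3]=s["position"]
W=np.linalg.inv(Tt@np.array(d["mount"])); d["R"]=W[:3,:3];d["t"]=W[:3,3]
pickle.dump((s,d),open(f"{n}.pkl","wb"))
E
python3 w.py w1
```

```text
pos [0.5022 0.1896 0.2496] yaw [-1.7996e+02 -2.0000e-02 -1.6024e+02] t 2.4 F [-0.4  0.  -0.1] w 0.0858
shift now cm [-0.06  0.34 23.26] turn deg [-0.04 -0.02 -0.18] shift after turn [-0.05  0.32 23.26]
```

View pics/w1.png

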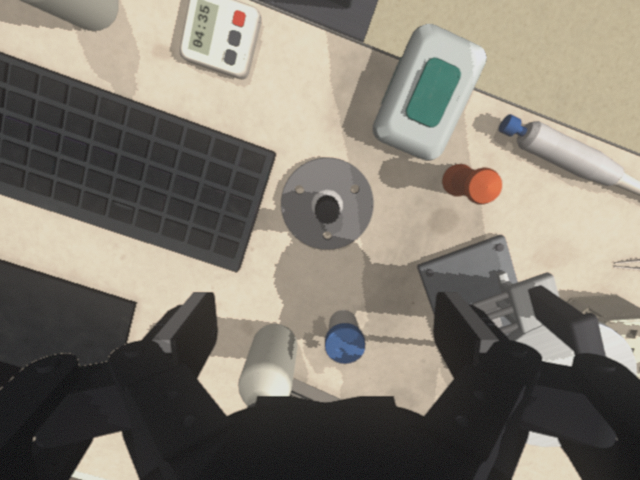

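```bash
cat > p1.py <<'E'
from h import *
import pickle
s,d=pickle.load(open("w1.pkl","rb"))
im=d["image"][150:255,275:380][:,:,::-1];cv2.imwrite("pics/w1z.png",cv2.resize(im,None,fx=5.5,fy=5.5,interpolation=cv2.INTER_CUBIC))
m=(im.astype(int).max(2)>140)&(im.astype(int)[:,:,2]-im.astype(int)[:,:,0]>18)
n,l,st,c=cv2.connectedComponentsWithStats(m.astype(np.uint8))
print([(st[i,4],(c[i]+[275,150]).round(1)) for i in range(1,n) if 5<st[i,4]<120])
P=[onz(d,*p,.006) for p in((300,189),(355,189),(327,234))];c=np.mean(P,0)
print(c,[np.linalg.norm(p-c) for p in P],proj(d,[.5016,.1928,.006]),proj(d,s["position"]))
E
python3 p1.py
```

```text
[(np.int32(27), array([300. , 189.9])), (np.int32(8), array([352.1, 189.9])), (np.int32(21), array([326.4, 235.1]))]
[0.50262148 0.19220878 0.006     ] [np.float64(0.0333785229462603), np.float64(0.03364775082067736), np.float64(0.03294043063605547)] [328.17098815 203.63205575] [324.89131792 303.05986995]
```

View pics/w1z.png

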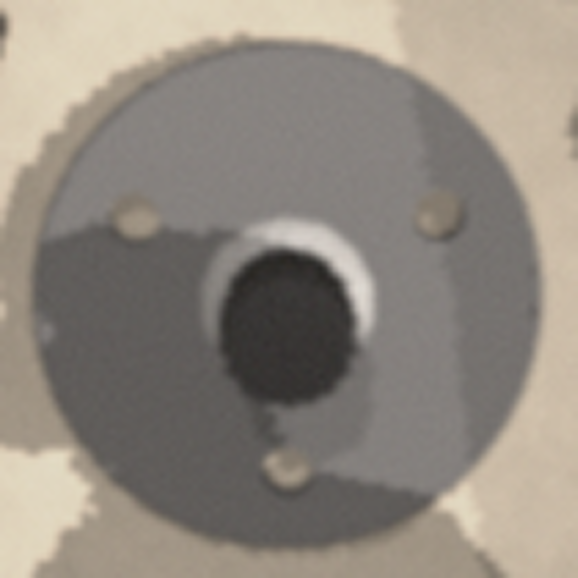

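servo_tool([
  [[0,0.3,3,0,0,-0.2],[0,0,4,0,0,0],[0,0,4,0,0,0],[0,0,4,0,0,0],[0,0,3,0,0,0]],
], grip=0.4)

```text
clock: 3.08
position: [0.5002, 0.1954, 0.0688]
tool_rot: [3.141, 0.0, -2.789]
force: [-0.1, -0.2, -0.7]
grip_width: 0.0597
```

```bash
python3 go.py 0.502 0.1926 0.017 199.94
```

```text
pos [0.5002 0.1954 0.0688] yaw [ 1.7998e+02  1.0000e-02 -1.5981e+02] t 3.08 F [-0.1 -0.2 -0.7] w 0.0597
shift now cm [-0.07 -0.33  5.18] turn deg [0.02 0.01 0.25] shift after turn [-0.07 -0.32  5.18]
```

servo_tool([
  [[0,0,0,0,0,0],[0,0,0,0,0,0]],
])

```text
clock: 3.32
position: [0.5012, 0.1953, 0.0709]
tool_rot: [3.141, 0.002, -2.79]
force: [-0.0, -0.2, -0.8]
grip_width: 0.06
```

```bash
python3 go.py 0.502 0.1926 0.017 199.94
```

```text
pos [0.5012 0.1953 0.0709] yaw [ 1.7999e+02  9.0000e-02 -1.5985e+02] t 3.33 F [-0.  -0.2 -0.8] w 0.06
shift now cm [ 0.02 -0.28  5.39] turn deg [0.01 0.09 0.21] shift after turn [ 0.01 -0.28  5.39]
```

servo_tool([
  [[0,-0.28,2.5,0,0,0],[0,0,1.7,0,0,0],[0,0,1.1,0,0,0],[0,0,0,0,0,0],[0,0,0,0,0,0]],
])

```text
clock: 3.95
position: [0.5019, 0.1923, 0.0168]
tool_rot: [3.142, 0.001, -2.79]
force: [0.3, -0.3, -0.4]
grip_width: 0.0596
```

```bash
python3 go.py 0.502 0.1926 0.017 199.94; python3 w.py w2
```

```text
pos [0.5019 0.1923 0.0168] yaw [ 1.8000e+02  3.0000e-02 -1.5986e+02] t 3.95 F [ 0.3 -0.3 -0.4] w 0.0596
shift now cm [-0.02  0.02 -0.02] turn deg [0.   0.03 0.2 ] shift after turn [-0.02  0.02 -0.02]
```

View pics/w2.png

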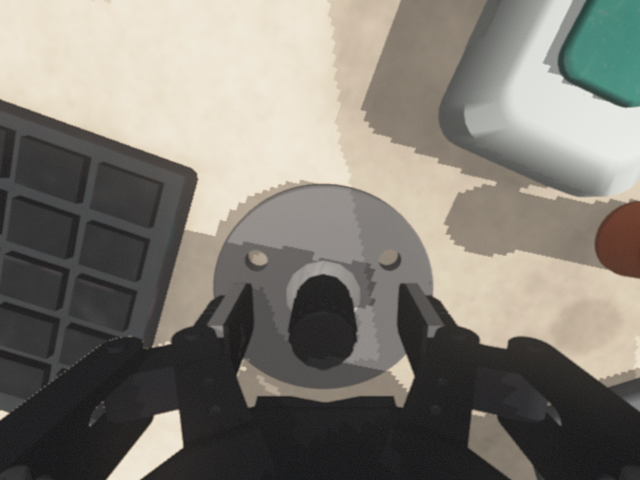

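The hub stands centred between the pads (322,340), with the holes level at row 258, so I'm closing.

servo_tool([
  [[0,0,0,0,0,0],[0,0,0,0,0,0],[0,0,0,0,0,0],[0,0,0,0,0,0],[0,0,0,0,0,0]],
], grip=-1, squeeze=50)

```text
clock: 4.62
position: [0.5017, 0.1922, 0.0167]
tool_rot: [3.142, 0.0, -2.79]
force: [-2.3, -0.5, 8.6]
grip_width: 0.0227
```

```bash
python3 go.py 0.502 0.1926 0.017 199.94; python3 w.py w3
python3 - <<'E'
from h import *
import pickle
s,d=pickle.load(open("w3.pkl","rb"))
im=d["image"][:,:,::-1]
cv2.imwrite("pics/w3z.png",cv2.resize(im[170:400,190:450],None,fx=2.5,fy=2.5))
E
```

```text
pos [0.5017 0.1922 0.0167] yaw [ 1.8000e+02  2.0000e-02 -1.5986e+02] t 4.62 F [-2.3 -0.5  8.6] w 0.0227
shift now cm [-0.04  0.03 -0.03] turn deg [0.   0.02 0.2 ] shift after turn [-0.04  0.03 -0.03]
```

View pics/w3z.png

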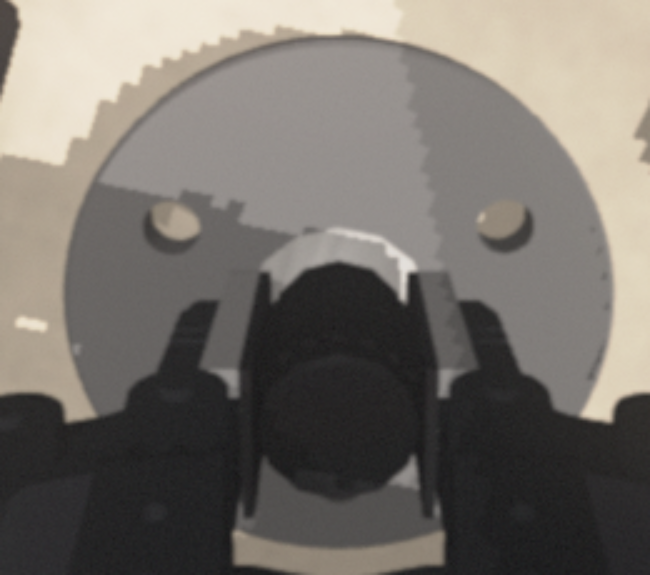

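```bash
cat > hc.py <<'E'
import sys,pickle
from h import *
from scipy.spatial.transform import Rotation as Ro
n=sys.argv[1];z=float(sys.argv[2]);a=[float(v) for v in sys.argv[3:]]
s,d=pickle.load(open(n+".pkl","rb"))
P=[onz(d,*a[i:i+2],z) for i in range(0,len(a),2)]
R=Ro.from_euler("xyz",s["tool_rot"])
for p in P: print("world",p.round(4),"tool",(R.inv().apply(p-s["position"])*1000).round(1))
v=P[1]-P[0]; print("dist",np.linalg.norm(v))
c=(P[0]+P[1])/2; n_=np.array([-v[1],v[0]])/np.linalg.norm(v[:2])
for sg in(1,-1):
  e=c[:2]+sg*.017*n_; print("centre?",e.round(4),"dir to mid",np.degrees(np.arctan2(*(c[:2]-e)[::-1])).round(2), "tool",(R.inv().apply(np.r_[e,z]-s["position"])*1000).round(1))
E
python3 hc.py w3 .008 258.6 259.8 391.4 259.8
python3 hc.py w3 .008 258.6 260.8 391.4 260.8
```

```text
world [0.4963 0.1594 0.008 ] tool [ 16.4 -28.9   8.7]
world [0.4763 0.2138 0.008 ] tool [16.4 29.   8.7]
dist 0.05793080450791398
centre? [0.4704 0.1807] dir to mid 20.19 tool [33.4  0.   8.7]
centre? [0.5023 0.1925] dir to mid -159.81 tool [-0.6  0.1  8.7]
world [0.4968 0.1596 0.008 ] tool [ 15.9 -28.9   8.7]
world [0.4768 0.214  0.008 ] tool [16.  29.   8.7]
dist 0.05797512224809255
centre? [0.4708 0.1809] dir to mid 20.19 tool [32.9  0.   8.7]
centre? [0.5027 0.1926] dir to mid -159.81 tool [-1.1  0.1  8.7]
```

servo_tool([
  [[0,0,-1,0,0,0],[0,0,-3,0,0,0],[0,0,-4,0,0,0],[0,0,-5,0,0,0],[0,0,-5,0,0,0]],
])

```text
clock: 5.3
position: [0.5013, 0.192, 0.1985]
tool_rot: [3.142, 0.0, -2.79]
force: [0.3, -0.2, -1.9]
grip_width: 0.0225
```

servo_tool([
  [[0,0,-4,0,0,0],[0,0,-3.5,0,0,0],[0,0,0,0,0,-7.3],[0,0,0,0,0,-7.3],[0,0,0,0,0,-7.3]],
])

```text
clock: 5.92
position: [0.5013, 0.192, 0.2719]
tool_rot: [-3.141, 0.0, -2.404]
force: [-0.8, 0.4, -1.2]
grip_width: 0.0228
```

```bash
python3 go.py 0.541 0.3843 0.27 221.9; python3 w.py w4
```

```text
pos [0.5013 0.192  0.2719] yaw [-1.7999e+02  1.0000e-02 -1.3772e+02] t 5.92 F [-0.8  0.4 -1.2] w 0.0228
shift now cm [-15.87  11.56   0.19] turn deg [-0.01  0.01  0.38] shift after turn [-15.8   11.66   0.19]
```

View pics/w4.png

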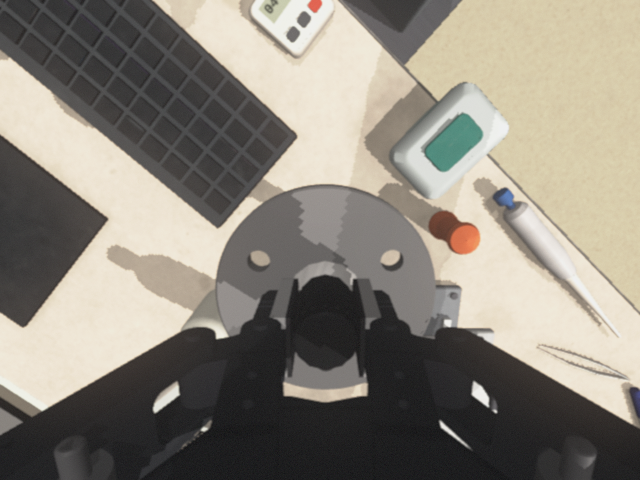

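servo_tool([
  [[-2.5,1.8,0,0,0,0.4],[-3.5,2.6,0,0,0,0],[-4,3,0,0,0,0],[-3.5,2.6,0,0,0,0],[-2.3,1.6,0,0,0,0]],
])

```text
clock: 6.6
position: [0.5419, 0.3859, 0.2714]
tool_rot: [3.141, -0.0, -2.416]
force: [1.4, -0.2, -1.3]
grip_width: 0.0229
```

servo_tool([
  [[0,0,0,0,0,0],[0,0,0,0,0,0]],
])

```text
clock: 6.85
position: [0.5424, 0.3831, 0.2714]
tool_rot: [-3.141, -0.0, -2.416]
force: [-0.3, -0.1, -1.6]
grip_width: 0.0227
```

```bash
python3 go.py 0.5402 0.3838 0.185 221.9; python3 w.py w5; python3 - <<'E'
from h import *
import pickle
D={}
for n in("side","top"): D[n]=grab(n,f"pics/{n}5.png")
pickle.dump(D,open("D5.pkl","wb"))
t=D["top"][1]["image"][185:285,140:250,::-1];s=D["side"][1]["image"][120:240,215:315,::-1]
cv2.imwrite("pics/c5.png",np.hstack([cv2.resize(t,(440,400),interpolation=cv2.INTER_CUBIC),cv2.resize(s,(333,400),interpolation=cv2.INTER_CUBIC)]))
E
```

```text
pos [0.5424 0.3831 0.2714] yaw [-1.7997e+02 -3.0000e-02 -1.3846e+02] t 6.85 F [-0.3 -0.1 -1.6] w 0.0227
shift now cm [0.11 0.2  8.64] turn deg [-0.03 -0.03 -0.36] shift after turn [0.11 0.2  8.64]
```

View pics/w5.png

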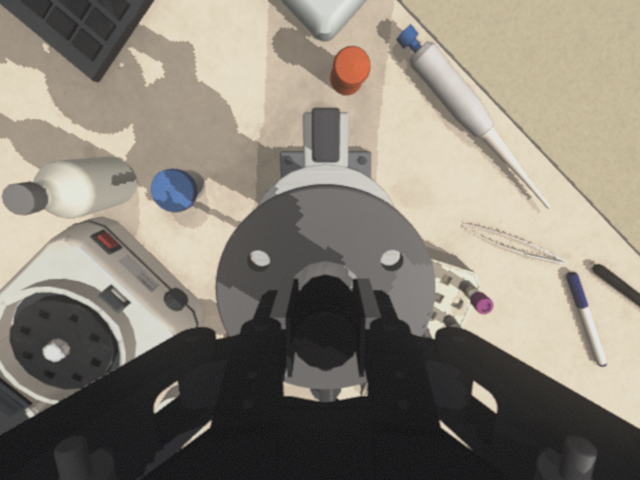

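View pics/c5.png

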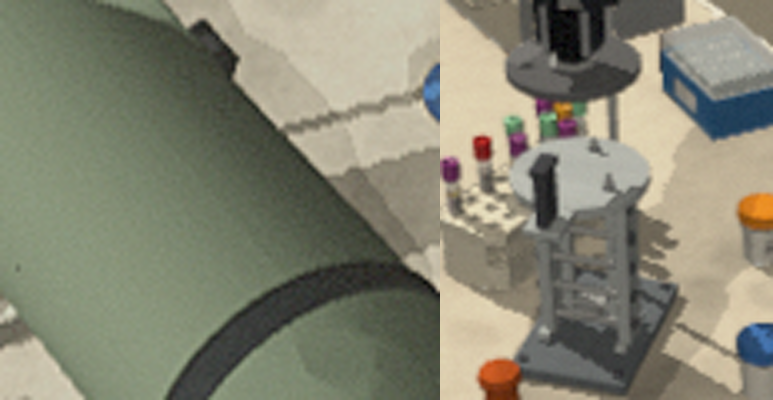

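```bash
python3 - <<'E'
import cv2
i=cv2.imread("pics/w5.png");cv2.imwrite("pics/w5z.png",cv2.resize(i[95:295,225:425],None,fx=3,fy=3,interpolation=cv2.INTER_CUBIC))
E
```

```text
(no output)
```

View pics/w5z.png

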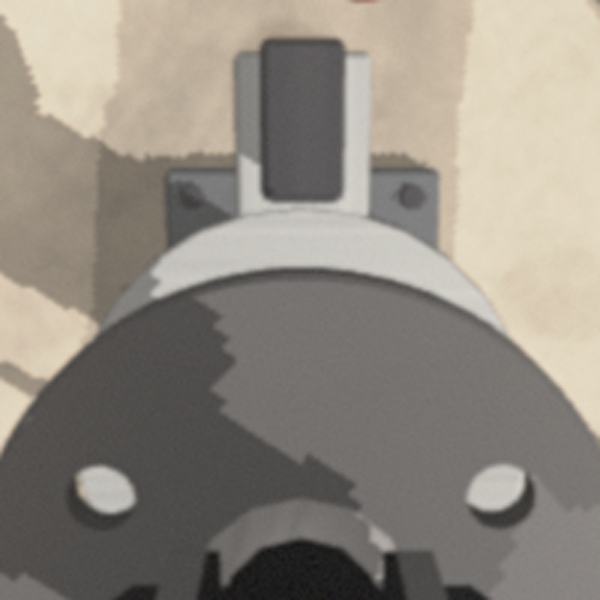

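```bash
python3 hc.py w5 .217 326 108.3 326 161.5|head -2; python3 hc.py w5 .217 312.2 135 340 135|head -3;  python3 hc.py w5 .263 259.8 258 391.4 258;python3 - <<'E'
from h import *
import pickle
s,d=pickle.load(open("w5.pkl","rb"))
print("foot bolts/table yaw",[onz(d,225+a/3,95+b/3,.012).round(4) for a,b in((190,195),(412,195))])
a,b=[onz(d,225+a/3,95+b/3,.012) for a,b in((190,195),(412,195))];print(np.degrees(np.arctan2(*(b-a)[1::-1])), (a+b)/2)
E
```

```text
world [0.4802 0.3293 0.217 ] tool [82.1  1.  54.5]
world [0.5001 0.347  0.217 ] tool [55.5  1.1 54.5]
world [0.4948 0.3327 0.217 ] tool [69.  -6.1 54.5]
world [0.4852 0.3435 0.217 ] tool [69.   8.3 54.5]
dist 0.014446425598090342
world [0.5479 0.3509 0.263 ] tool [ 17.2 -27.8   8.5]
world [0.51   0.3937 0.263 ] tool [17.2 29.4  8.4]
dist 0.05722133306143271
centre? [0.5162 0.361 ] dir to mid 41.6 tool [34.2  0.8  8.5]
centre? [0.5417 0.3835] dir to mid -138.4 tool [0.2 0.8 8.4]
foot bolts/table yaw [array([0.5352, 0.3243, 0.012 ]), array([0.4821, 0.3842, 0.012 ])]
131.5954510825095 [0.50864579 0.35421893 0.012     ]
```

```bash
python3 - <<'E'
from h import *
import pickle
from scipy.spatial.transform import Rotation as Ro
s,d=pickle.load(open("w5.pkl","rb"));R=Ro.from_euler("xyz",s["tool_rot"])
tl=lambda p:(R.inv().apply(p-s["position"])*1000).round(1)
f=lambda a,b,z:onz(d,225+(a+.5)/3-.5,95+(b+.5)/3-.5,z)
print("foot front edge(-57)",tl(f(303,170,.012)))
print("table front edge(-54)",tl(f(303,209,.168)), "table edge L/R",tl(f(105,315,.168)),tl(f(503,328,.168)))
print("plate front (50)",tl(f(303,270,.2627)))
print("lug head outer/inner",tl(f(303,38,.217)),tl(f(303,202,.217)))
print("bracket outer",tl(f(303,52,.168)),tl(f(303,52,.16)))
D=pickle.load(open("D0.pkl","rb"));S=D["side"][1];T=D["top"][1]
im=S["image"][155:215,230:290,::-1];cv2.imwrite("pics/s0z.png",cv2.resize(im,None,fx=10,fy=10,interpolation=cv2.INTER_CUBIC))
im=T["image"][205:275,160:225,::-1];cv2.imwrite("pics/t0z.png",cv2.resize(im,None,fx=8,fy=8,interpolation=cv2.INTER_CUBIC))
E
```

```text
foot front edge(-57) [ 53.4   1.3 259.5]
table front edge(-54) [ 50.6   1.  103.5] table edge L/R [ 26.9 -43.9 103.5] [ 24.   46.5 103.4]
plate front (50) [49.   0.8  8.8]
lug head outer/inner [82.6  0.9 54.5] [55.3  0.9 54.5]
bracket outer [ 83.5   0.9 103.5] [ 84.    1.  111.5]
```

View pics/s0z.png

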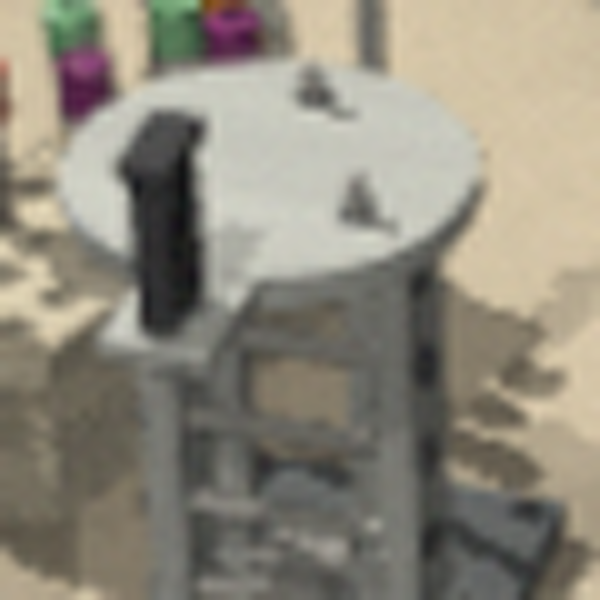

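View pics/t0z.png

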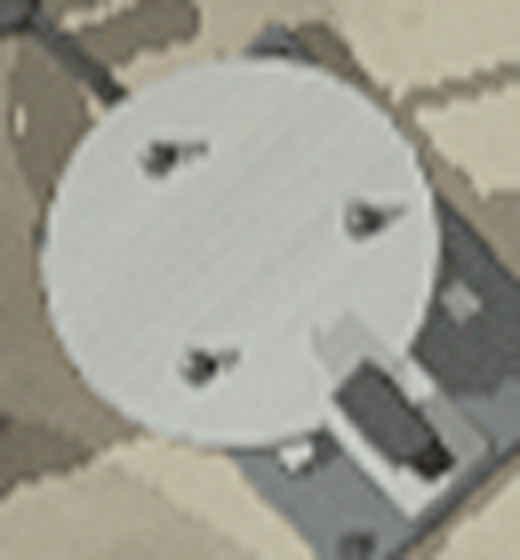

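```bash
python3 - <<'E'
from h import *
import pickle
from scipy.spatial.transform import Rotation as Ro
s,d=pickle.load(open("w5.pkl","rb"));R=Ro.from_euler("xyz",s["tool_rot"])
tl=lambda p:(R.inv().apply(p-s["position"])*1000).round(1)
D=pickle.load(open("D0.pkl","rb"));S=D["side"][1];T=D["top"][1]
q=lambda a,b:(160+(a+.5)/8-.5,205+(b+.5)/8-.5)
p=onz(T,*q(241,252.5),.168);print("edge centre",p,tl(p))
for z in(.174,.18):
  P=[onz(T,*q(*a),z) for a in((160,155),(365,218),(200,365))];p=np.mean(P,0);print("studs",z,p,tl(p))
# side: table ellipse bounds
qs=lambda a,b:(230+(a+.5)/10-.5,155+(b+.5)/10-.5)
# ellipse extreme: left 58 right 484, top 60
print("side L/R", (onz(S,*qs(58,165),.168)+onz(S,*qs(484,165),.168))/2)
# triangulate stud bases/tips
for nm,a,b in(("stud tip A",(160,155),(315,68)),("stud B",(365,218),(360,180))):
  print(nm,tri(T,q(*a),S,qs(*b)))
print("cam T",-np.array(T["R"]).T@T["t"])
# reproject expected table circle & studs in each view for centre hypotheses
for nm,c,y in(("top",(.5405,.384),41.7),("wrist",None,41.7)):
  if c is None: c=(s["position"]+R.apply([-.0034,.001,0]))[:2];print(c)
  for k in(0,120,240):
    e=np.radians(y+k);X=[c[0]+.034*np.cos(e),c[1]+.034*np.sin(e),.180]
    u=proj(T,X);v=proj(S,X);print(nm,k,((u-[160,205]+.5)*8-.5).round(0),((v-[230,155]+.5)*10-.5).round(0))
  X=np.array([[c[0]+.054*np.cos(t),c[1]+.054*np.sin(t),.168] for t in np.linspace(0,6.28,200)])
  U=np.array([proj(T,x) for x in X]);V=np.array([proj(S,x) for x in X])
  print("T bounds",((U.min(0)-[160,205]+.5)*8-.5).round(),((U.max(0)-[160,205]+.5)*8-.5).round(),"S",((V.min(0)-[230,155]+.5)*10-.5).round(),((V.max(0)-[230,155]+.5)*10-.5).round())
E
```

```text
edge centre [0.54102597 0.38603894 0.168     ] [ -1.    3.2 103.4]
studs 0.174 [0.54172771 0.38458074 0.174     ] [-0.6  1.6 97.4]
studs 0.18 [0.54056615 0.38327583 0.18      ] [ 1.2  1.4 91.4]
side L/R [0.54540506 0.3845458  0.168     ]
stud tip A [0.56808068 0.40497928 0.17901563]
stud B [0.54933607 0.34943687 0.17977896]
cam T [0.2938585  0.10612124 1.45435983]
top 0 [156. 155.] [296.  65.]
top 120 [197. 366.] [120. 148.]
top 240 [363. 217.] [342. 181.]
T bounds [49. 59.] [448. 452.] S [43. 65.] [467. 285.]
[0.54426198 0.3860747 ]
wrist 0 [149. 142.] [305.  58.]
wrist 120 [190. 352.] [130. 140.]
wrist 240 [356. 204.] [351. 173.]
T bounds [41. 46.] [441. 439.] S [52. 57.] [476. 277.]
```

servo_tool([
  [[-0.25,0.05,2,0,0,-0.1],[0,0,2.5,0,0,0],[0,0,1.7,0,0,0],[0,0,0,0,0,0],[0,0,0,0,0,0]],
])

```text
clock: 7.62
position: [0.5442, 0.386, 0.2099]
tool_rot: [-3.142, 0.001, -2.413]
force: [0.5, 0.6, -0.6]
grip_width: 0.0223
```

```bash
python3 go.py 0.5443 0.3861 0.185 221.6; python3 w.py w6; python3 - <<'E'
import cv2
i=cv2.imread("pics/w6.png");cv2.imwrite("pics/w6z.png",cv2.resize(i[110:320,205:445],None,fx=3.2,fy=2.8,interpolation=cv2.INTER_CUBIC))
E
```

```text
pos [0.5442 0.386  0.2099] yaw [-1.8000e+02  4.0000e-02 -1.3827e+02] t 7.62 F [ 0.5  0.6 -0.6] w 0.0223
shift now cm [-0.01  0.    2.49] turn deg [-0.    0.04  0.13] shift after turn [-0.01  0.    2.49]
```

View pics/w6z.png

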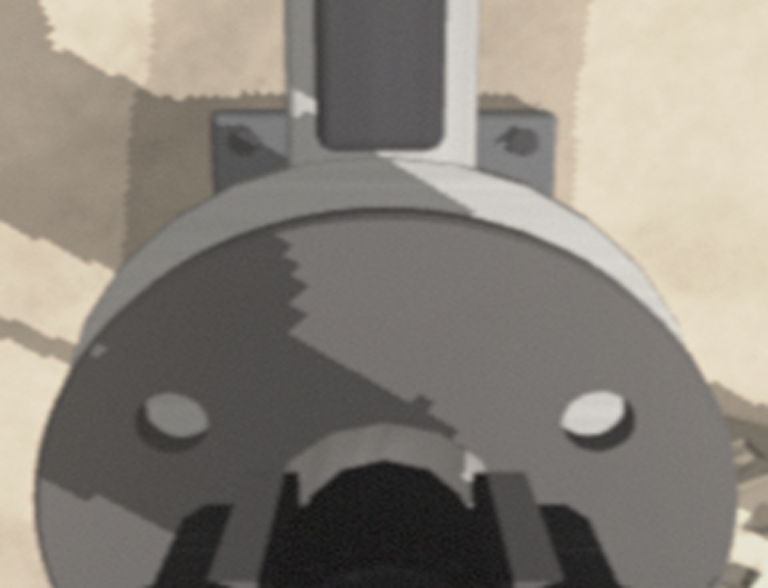

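```bash
python3 - <<'E'
from h import *
import pickle
from scipy.spatial.transform import Rotation as Ro
s,d=pickle.load(open("w6.pkl","rb"));R=Ro.from_euler("xyz",s["tool_rot"])
tl=lambda p:(R.inv().apply(p-s["position"])*1000).round(1)
f=lambda a,b,z:tl(onz(d,205+(a+.5)/3.2-.5,110+(b+.5)/2.8-.5,z))
zp=s["position"][2]-.0167+.008
print("table front(54)",f(384,160,.168),"lug inner(58)",f(380,150,.217),"lug y",f(317,80,.217),f(445,80,.217))
print("foot front(57)",f(384,110,.012),"bolts",f(243,140,.012),f(522,140,.012))
print("table pts",[ (f(a,b,.168)) for a,b in((150,240),(600,228),(200,205),(550,197),(384,160))])
print("plate front(50)",f(384,209,zp),"holes",f(172,420,zp),f(598,420,zp))
E
```

```text
table front(54) [53.7  0.4 41.8] lug inner(58) [58.7 -0.  -7.2] lug y [67.5 -7.1 -7.2] [67.5  7.2 -7.2]
foot front(57) [ 57.7   0.2 197.8] bolts [ 48.1 -40.1 197.8] [ 48.2  39.7 197.8]
table pts [array([ 39.4, -36.7,  41.8]), array([41.6, 34.5, 41.8]), array([ 45.7, -28.5,  41.8]), array([47.2, 26.4, 41.8]), array([53.7,  0.4, 41.8])]
plate front(50) [49.1  0.4  8.7] holes [ 16.3 -28.5   8.7] [16.4 29.6  8.7]
```

servo_tool([
  [[0.06,-0.04,0.6,0,0,0],[0,0,0.4,0,0,0],[0,0,0,0,0,0],[0,0,0,0,0,0]],
])

```text
clock: 8.18
position: [0.5438, 0.3853, 0.1994]
tool_rot: [3.142, 0.0, -2.413]
force: [0.8, 0.5, -1.2]
grip_width: 0.0226
```

```bash
python3 go.py 0.5443 0.3861 0.185 221.6; python3 w.py w7; python3 - <<'E'
import cv2
i=cv2.imread("pics/w7.png");cv2.imwrite("pics/w7z.png",cv2.resize(i[110:320,205:445],None,fx=3.2,fy=2.8,interpolation=cv2.INTER_CUBIC))
E
```

```text
pos [0.5438 0.3853 0.1994] yaw [ 180.      0.   -138.26] t 8.18 F [ 0.8  0.5 -1.2] w 0.0226
shift now cm [-0.1   0.03  1.44] turn deg [0.   0.   0.14] shift after turn [-0.1   0.03  1.44]
```

View pics/w7z.png

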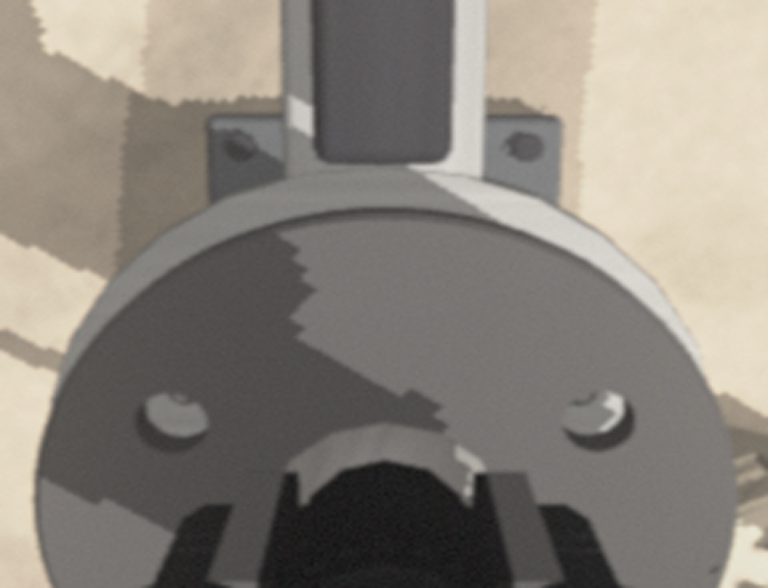

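```bash
python3 - <<'E'
from h import *
import pickle
from scipy.spatial.transform import Rotation as Ro
s,d=pickle.load(open("w7.pkl","rb"));R=Ro.from_euler("xyz",s["tool_rot"])
tl=lambda p:(R.inv().apply(p-s["position"])*1000).round(1)
f=lambda a,b,z:tl(onz(d,205+(a+.5)/3.2-.5,110+(b+.5)/2.8-.5,z))
zp=s["position"][2]-.0167+.008
print("stud tips",f(180,397,.180),f(585,399,.180),"holes",f(172,421,zp),f(598,421,zp))
print("table front(54)",f(384,170,.168),"plate front",f(384,209,zp),"lug in",f(380,163,.217),"lug y",f(314,80,.217),f(452,80,.217),"foot",f(384,114,.012))
i=cv2.imread("pics/w7.png")
cv2.imwrite("pics/w7h.png",np.hstack([cv2.resize(i[235:280,240:280],None,fx=9,fy=9,interpolation=cv2.INTER_CUBIC),cv2.resize(i[235:280,370:410],None,fx=9,fy=9,interpolation=cv2.INTER_CUBIC)]))
E
```

```text
stud tips [ 16.7 -29.2  19.4] [16.4 29.6 19.4] holes [ 16.2 -28.5   8.7] [16.2 29.6  8.7]
table front(54) [52.9  0.4 31.4] plate front [49.1  0.4  8.7] lug in [ 57.9  -0.  -17.6] lug y [ 67.5  -6.8 -17.6] [ 67.5   7.4 -17.6] foot [ 56.8   0.2 187.4]
```

View pics/w7h.png

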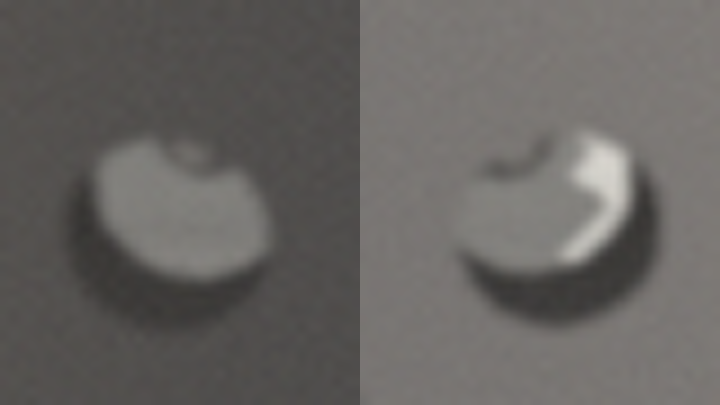

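servo_tool([
  [[0.05,-0.03,0.3,0,0,0],[0,0,0.3,0,0,0],[0,0,0.3,0,0,0],[0,0,0.2,0,0,0],[0,0,0,0,0,0]],
])

```text
clock: 8.85
position: [0.5435, 0.3846, 0.1881]
tool_rot: [3.142, -0.0, -2.413]
force: [0.4, 0.2, -0.9]
grip_width: 0.0225
```

```bash
python3 go.py 0.5443 0.3861 0.1847 221.6
```

```text
pos [0.5435 0.3846 0.1881] yaw [ 1.8000e+02 -2.0000e-02 -1.3826e+02] t 8.85 F [ 0.4  0.2 -0.9] w 0.0225
shift now cm [-0.16  0.06  0.34] turn deg [ 0.   -0.02  0.14] shift after turn [-0.16  0.06  0.34]
```

servo_tool([
  [[0,0,0.2,0,0,0],[0,0,0.12,0,0,0],[0,0,0,0,0,0],[0,0,0,0,0,0]],
])

```text
clock: 9.35
position: [0.5436, 0.3847, 0.1851]
tool_rot: [-3.142, 0.0, -2.413]
force: [0.2, -0.0, -1.1]
grip_width: 0.0228
```

```bash
python3 go.py 0.5443 0.3861 0.1847 221.6;python3 w.py w8; python3 - <<'E'
import cv2
i=cv2.imread("pics/w8.png");cv2.imwrite("pics/w8z.png",cv2.resize(i[110:320,205:445],None,fx=3.2,fy=2.8,interpolation=cv2.INTER_CUBIC))
E
```

```text
pos [0.5436 0.3847 0.1851] yaw [-180.      0.   -138.26] t 9.35 F [ 0.2 -0.  -1.1] w 0.0228
shift now cm [-0.15  0.06  0.04] turn deg [-0.    0.    0.14] shift after turn [-0.15  0.06  0.04]
```

View pics/w8z.png

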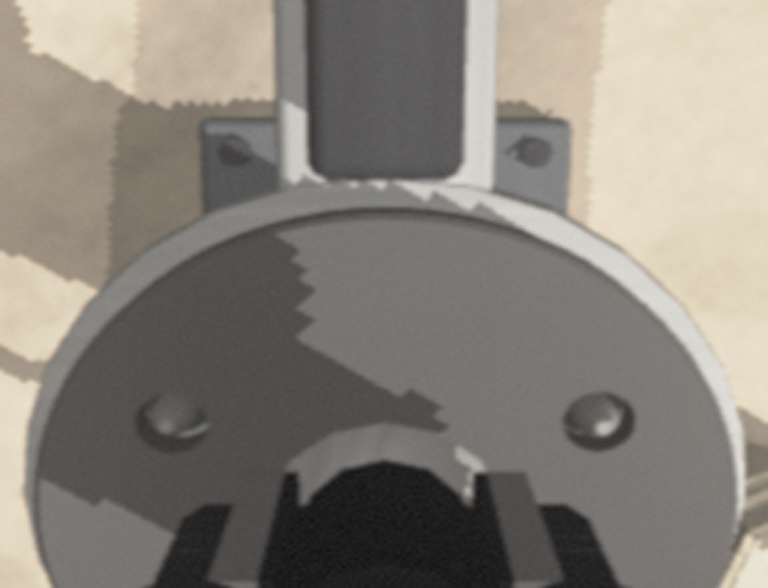

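Studs show in both visible holes (172,412) and (598,414). I'm lowering the last bit and opening.

servo_tool([
  [[0,0,0.08,0,0,0],[0,0,0,0,0,0]],
])

```text
clock: 9.65
position: [0.5437, 0.3847, 0.1846]
tool_rot: [-3.142, 0.0, -2.413]
force: [-1.8, -0.7, 3.3]
grip_width: 0.0224
```

servo_tool([
  [[0,0,0,0,0,0],[0,0,0,0,0,0],[0,0,0,0,0,0]],
], grip=0.1)

```text
clock: 10.02
position: [0.5436, 0.3847, 0.1842]
tool_rot: [-3.142, -0.0, -2.413]
force: [-0.5, -0.5, -0.2]
grip_width: 0.0471
```

servo_tool([
  [[0,0,-1,0,0,0],[0,0,-3,0,0,0],[0,0,-3,0,0,0],[0,0,0,0,0,0]],
])

```text
clock: 10.52
position: [0.5444, 0.3853, 0.2574]
tool_rot: [-3.141, 0.004, -2.413]
force: [0.9, -0.2, -0.3]
grip_width: 0.047
```

```bash
python3 go.py 0.4905 0.3375 0.175 221.6;python3 w.py w9; python3 - <<'E'
from h import *
s,d=grab("side","pics/side9.png");i=d["image"][:,:,::-1]
cv2.imwrite("pics/s9z.png",cv2.resize(i[120:240,215:315],None,fx=5,fy=5,interpolation=cv2.INTER_CUBIC))
E
```

```text
pos [0.5444 0.3853 0.2574] yaw [-179.99    0.24 -138.27] t 10.53 F [ 0.9 -0.2 -0.3] w 0.047
shift now cm [7.24 0.03 8.21] turn deg [-0.01  0.24  0.13] shift after turn [7.21 0.01 8.24]
```

View pics/w9.png

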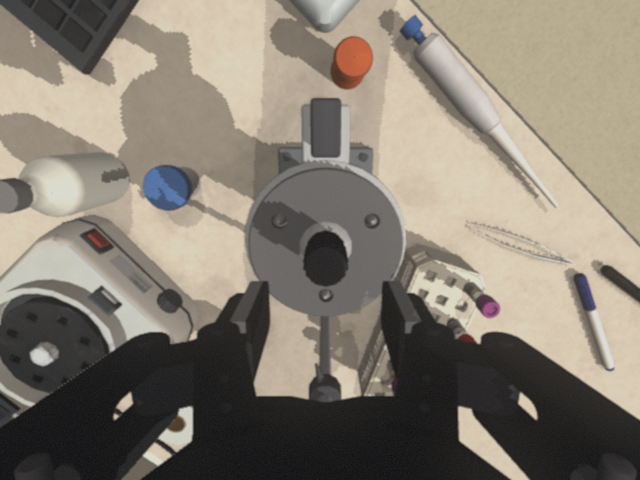

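View pics/s9z.png

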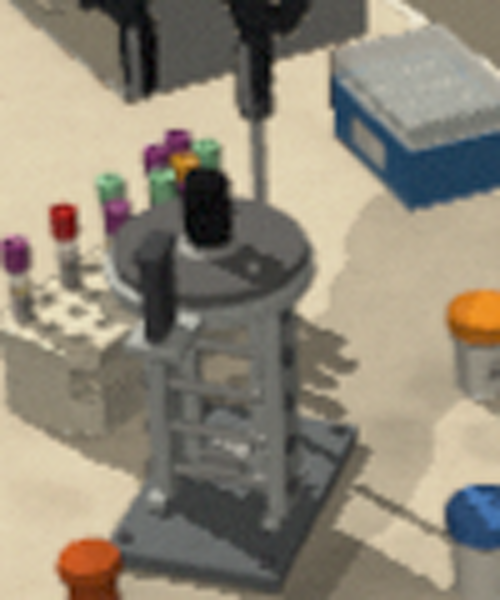

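Plate lies flat with all three studs visible at (280,221), (372,221), (326,295). Next I go to the lug.

servo_tool([
  [[2.5,0,0,0,0,0],[2.8,0,0,0,0,0],[1.9,0,0,0,0,0],[0,0,0,0,0,0],[0,0,0,0,0,0]],
])

```text
clock: 11.25
position: [0.49, 0.337, 0.254]
tool_rot: [3.142, -0.0, -2.413]
force: [-0.3, 0.8, -0.5]
grip_width: 0.0472
```

```bash
python3 go.py 0.4905 0.3375 0.177 221.6;python3 w.py w10
```

```text
pos [0.49  0.337 0.254] yaw [ 1.8000e+02 -2.0000e-02 -1.3825e+02] t 11.25 F [-0.3  0.8 -0.5] w 0.0472
shift now cm [-0.07  0.01  7.7 ] turn deg [ 0.   -0.02  0.15] shift after turn [-0.07  0.01  7.7 ]
```

View pics/w10.png

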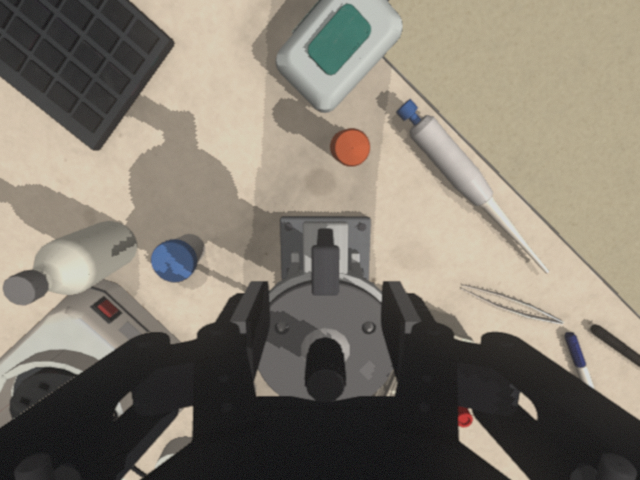

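servo_tool([
  [[0,0,2,0,0,0],[0,0,2.5,0,0,0],[0,0,2,0,0,0],[0,0,1.1,0,0,0],[0,0,0,0,0,0]],
])

```text
clock: 11.92
position: [0.4898, 0.3367, 0.1777]
tool_rot: [3.142, -0.001, -2.413]
force: [0.4, -0.4, 0.4]
grip_width: 0.0469
```

```bash
python3 go.py 0.4905 0.3375 0.177 221.6;python3 w.py w11
```

```text
pos [0.4898 0.3367 0.1777] yaw [ 1.8000e+02 -6.0000e-02 -1.3825e+02] t 11.93 F [ 0.4 -0.4  0.4] w 0.0469
shift now cm [-0.1   0.01  0.07] turn deg [ 0.   -0.06  0.15] shift after turn [-0.1   0.01  0.07]
```

View pics/w11.png

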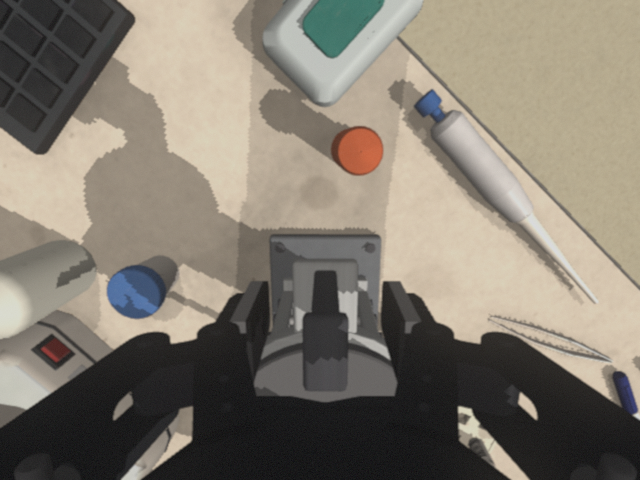

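servo_tool([
  [[0,0,0,0,0,0],[0,0,0,0,0,0],[0,0,0,0,0,0],[0,0,0,0,0,0],[0,0,0,0,0,0]],
], grip=-1, squeeze=70)

```text
clock: 12.6
position: [0.4901, 0.3369, 0.1789]
tool_rot: [-3.142, 0.001, -2.413]
force: [-1.5, -0.1, 6.0]
grip_width: 0.0139
```

```bash
python3 go.py 0.4905 0.3375 0.177 221.6
```

```text
pos [0.4901 0.3369 0.1789] yaw [-1.8000e+02  6.0000e-02 -1.3826e+02] t 12.6 F [-1.5 -0.1  6. ] w 0.0139
shift now cm [-0.07  0.02  0.19] turn deg [-0.    0.06  0.14] shift after turn [-0.07  0.02  0.19]
```

servo_tool([
  [[0,0,0,0,0,0],[0,0,0,0,0,0],[-0.05,0,0.35,0,0,0],[0,0,0,0,0,0],[0,0,0,0,0,0]],
], grip=-0.3)

```text
clock: 13.22
position: [0.4902, 0.337, 0.1747]
tool_rot: [-3.142, -0.0, -2.413]
force: [-0.2, -0.2, -0.2]
grip_width: 0.03
```

servo_tool([
  [[0,0,0,0,0,0],[0,0,0,0,0,0],[0,0,0,0,0,0],[0,0,0,0,0,0]],
], grip=-1)

```text
clock: 13.72
position: [0.4902, 0.3371, 0.1749]
tool_rot: [-3.142, 0.0, -2.413]
force: [-0.9, 0.6, 2.5]
grip_width: 0.0112
```

```bash
python3 go.py 0.4905 0.3375 0.175 221.6;python3 w.py w12; python3 - <<'E'
from h import *
s,d=grab("side","pics/side12.png");i=d["image"][:,:,::-1]
a=cv2.resize(i[120:240,215:315],None,fx=5,fy=5,interpolation=cv2.INTER_CUBIC)
w=cv2.imread("pics/w12.png")[230:480,200:450]
cv2.imwrite("pics/c12.png",np.hstack([a,cv2.resize(w,(300,300)).copy() if 0 else cv2.copyMakeBorder(cv2.resize(w,(300,300)),0,300,0,0,0)]))
E
```

```text
pos [0.4902 0.3371 0.1749] yaw [-180.      0.   -138.26] t 13.72 F [-0.9  0.6  2.5] w 0.0112
shift now cm [-0.05  0.01 -0.01] turn deg [-0.    0.    0.14] shift after turn [-0.05  0.01 -0.01]
```

View pics/c12.png

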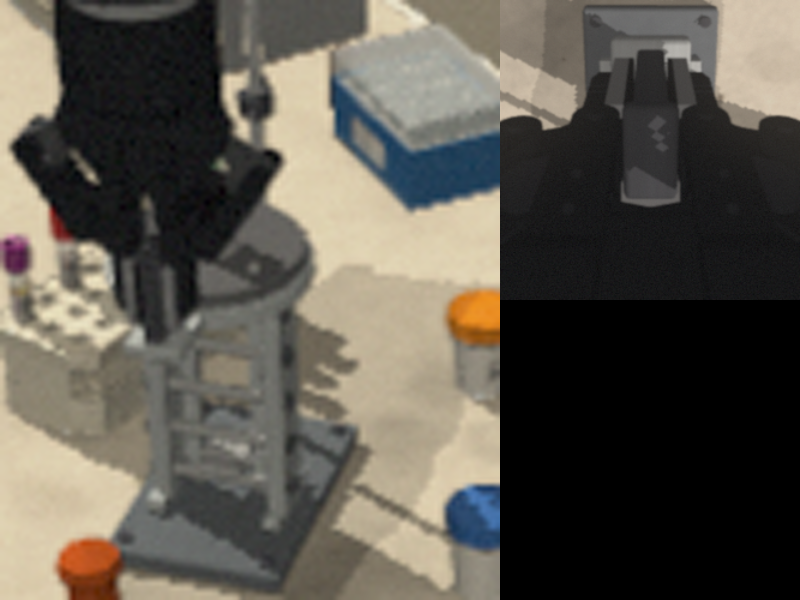

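servo_tool([
  [[0,0,-0.5,0,0,0],[0,0,-1,0,0,0],[0,0,-1,0,0,0],[0,0,-1,0,0,0],[0,0,-1,0,0,0]],
])

```text
clock: 14.45
position: [0.4902, 0.337, 0.2205]
tool_rot: [3.142, 0.0, -2.413]
force: [2.5, 2.7, -5.7]
grip_width: 0.0111
```

```bash
python3 go.py 0.4902 0.3371 0.2509 221.6; python3 - <<'E'
from h import *
s,d=grab("side","pics/side13.png");i=d["image"][:,:,::-1]
cv2.imwrite("pics/s13.png",cv2.resize(i[100:240,205:325],None,fx=4,fy=4,interpolation=cv2.INTER_CUBIC))
E
```

```text
pos [0.4902 0.337  0.2205] yaw [ 180.      0.   -138.26] t 14.45 F [ 2.5  2.7 -5.7] w 0.0111
shift now cm [-0.01  0.   -3.04] turn deg [0.   0.   0.14] shift after turn [-0.01  0.   -3.04]
```

View pics/s13.png

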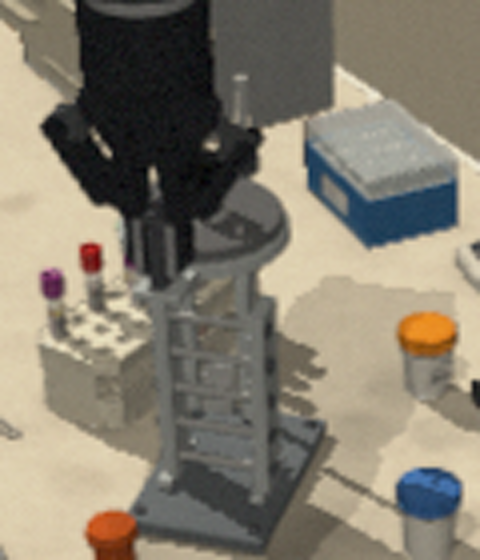

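servo_tool([
  [[0,0,-1,0,0,0],[0,0,-1,0,0,0],[0,0,-1,0,0,0],[0,0,0,0,0,0],[0,0,0,0,0,0]],
])

```text
clock: 15.12
position: [0.4902, 0.337, 0.2497]
tool_rot: [-3.142, 0.0, -2.413]
force: [1.3, 2.3, -5.7]
grip_width: 0.0116
```

```bash
python3 go.py 0.4902 0.3371 0.2309 221.6; python3 w.py w14; python3 - <<'E'
from h import *
s,d=grab("side","pics/side14.png");i=d["image"][:,:,::-1]
cv2.imwrite("pics/s14.png",np.hstack([cv2.resize(i[90:240,205:325],None,fx=4,fy=4,interpolation=cv2.INTER_CUBIC)]))
E
```

```text
pos [0.4902 0.337  0.2497] yaw [-180.      0.   -138.26] t 15.12 F [ 1.3  2.3 -5.7] w 0.0116
shift now cm [-0.    0.01  1.88] turn deg [-0.    0.    0.14] shift after turn [-0.    0.01  1.88]
```

View pics/s14.png

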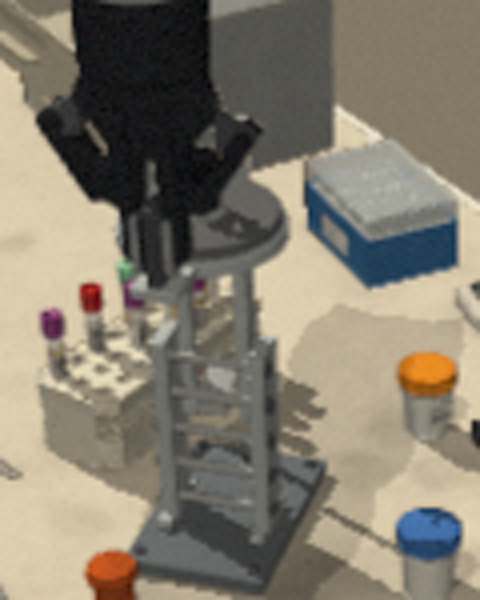

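servo_tool([
  [[0,0,0.3,0,0,0],[0,0,0.4,0,0,0],[0,0,0.4,0,0,0],[0,0,0.3,0,0,0],[0,0,0.2,0,0,0]],
])

```text
clock: 15.85
position: [0.4902, 0.3371, 0.2336]
tool_rot: [3.142, -0.0, -2.413]
force: [1.8, 1.6, -5.0]
grip_width: 0.0115
```

servo_tool([
  [[0,0,0.15,0,0,0],[0,0,0.15,0,0,0],[0,0,0,0,0,0],[0,0,0,0,0,0]],
])

```text
clock: 16.35
position: [0.4902, 0.3371, 0.231]
tool_rot: [3.142, 0.0, -2.413]
force: [-0.8, -0.1, -0.7]
grip_width: 0.0114
```

```bash
python3 go.py 0.4902 0.3371 0.2309 221.6
```

```text
pos [0.4902 0.3371 0.231 ] yaw [ 1.8000e+02  1.0000e-02 -1.3826e+02] t 16.35 F [-0.8 -0.1 -0.7] w 0.0114
shift now cm [-0.    0.    0.01] turn deg [0.   0.01 0.14] shift after turn [-0.    0.    0.01]
```

servo_tool([
  [[0,0,0.1,0,0,0],[0,0,0,0,0,0],[0,0,0,0,0,0]],
])

```text
clock: 16.73
position: [0.4903, 0.3371, 0.2306]
tool_rot: [-3.142, 0.001, -2.413]
force: [-4.5, -2.0, 10.3]
grip_width: 0.0113
```

```bash
python3 go.py 0.4902 0.3371 0.2309 221.6; python3 - <<'E'
from h import *
s,d=grab("side","pics/side15.png");i=d["image"][:,:,::-1]
cv2.imwrite("pics/s15.png",np.hstack([cv2.resize(i[90:240,205:325],None,fx=4,fy=4,interpolation=cv2.INTER_CUBIC)]))
E
```

```text
pos [0.4903 0.3371 0.2306] yaw [-1.8000e+02  4.0000e-02 -1.3826e+02] t 16.73 F [-4.5 -2.  10.3] w 0.0113
shift now cm [ 0.    0.01 -0.03] turn deg [-0.    0.04  0.14] shift after turn [ 0.    0.01 -0.03]
```

View pics/s15.png

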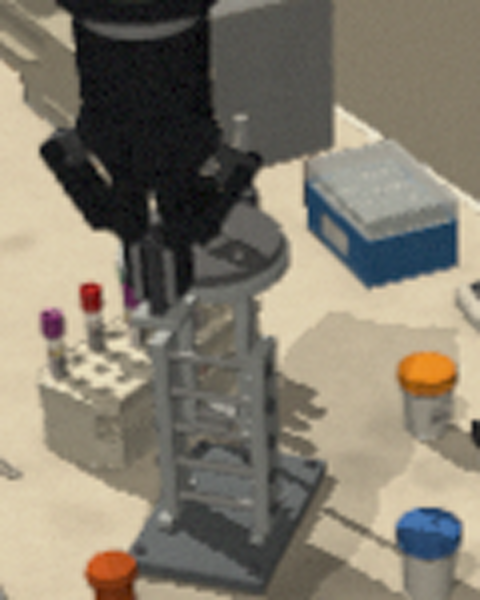

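The arm now pushes down against solid support (+10 N), so the pawl is seated 56 mm up. I'm easing back, releasing and withdrawing.

servo_tool([
  [[0,0,-0.08,0,0,0],[0,0,0,0,0,0]],
])

```text
clock: 17.02
position: [0.4903, 0.3371, 0.2308]
tool_rot: [-3.142, 0.0, -2.413]
force: [-2.6, -1.0, 4.1]
grip_width: 0.0116
```

servo_tool([
  [[0,0,0,0,0,0],[0,0,0,0,0,0],[0,0,0,0,0,0],[0,0,0,0,0,0]],
], grip=0.1)

```text
clock: 17.52
position: [0.4902, 0.337, 0.2305]
tool_rot: [3.142, -0.0, -2.413]
force: [-0.2, -0.2, -0.3]
grip_width: 0.047
```

servo_tool([
  [[0,0,-1,0,0,0],[0,0,-3,0,0,0],[0,0,-3,0,0,0],[0,0,-3,0,0,0],[0,0,0,0,0,0]],
])

```text
clock: 18.15
position: [0.4909, 0.3375, 0.3335]
tool_rot: [-3.141, 0.004, -2.413]
force: [0.0, 0.2, -1.2]
grip_width: 0.0467
```

servo_tool([
  [[3,0,0,0,0,0],[4,0,0,0,0,0],[3,0,0,0,0,0],[0,0,0,0,0,0],[0,0,0,0,0,0]],
])

```text
clock: 18.77
position: [0.4158, 0.2708, 0.3307]
tool_rot: [3.142, 0.0, -2.413]
force: [-0.4, 0.5, -0.6]
grip_width: 0.047
```

```bash
python3 go.py 0.4902 0.3371 0.2309 221.6; python3 w.py w16; python3 - <<'E'
from h import *
import pickle
D={n:grab(n,f"pics/{n}16.png") for n in("side","top")}
pickle.dump(D,open("D16.pkl","wb"))
i=D["side"][1]["image"][:,:,::-1]
cv2.imwrite("pics/s16.png",np.hstack([cv2.resize(i[90:240,205:325],None,fx=4,fy=4,interpolation=cv2.INTER_CUBIC)]))
E
```

```text
pos [0.4158 0.2708 0.3307] yaw [ 1.8000e+02  2.0000e-02 -1.3825e+02] t 18.77 F [-0.4  0.5 -0.6] w 0.047
shift now cm [-9.96 -0.    9.99] turn deg [0.   0.02 0.15] shift after turn [-9.96  0.02  9.98]
```

View pics/s16.png

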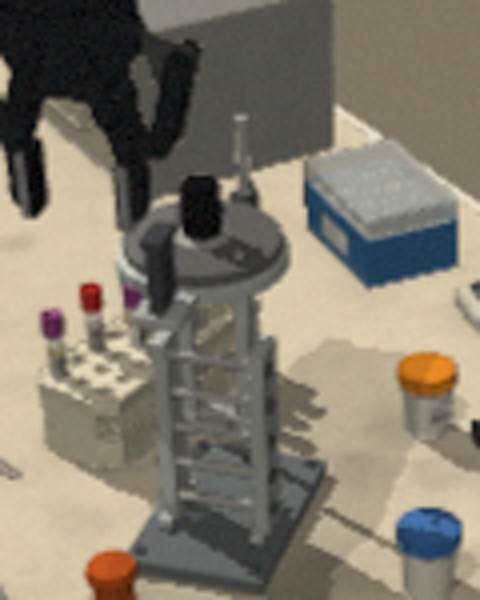

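View pics/w16.png

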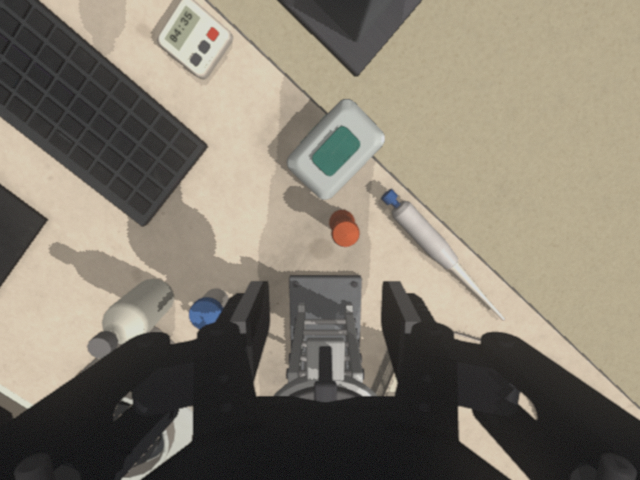

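View pics/top16.png

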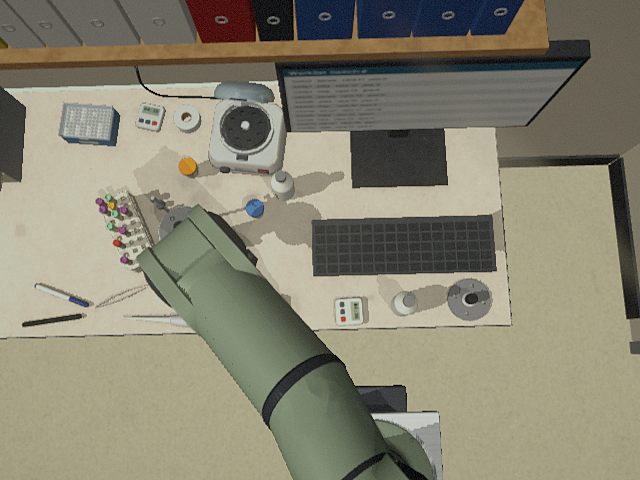

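The side view after release shows the table's height unchanged, its right edge still at (288,250) as before release. The plate lies flat, and the bystanders stand where they were. The gripper is clear, so I'm handing in.

```bash
python3 -c "
from workcell import bot
print(bot.job_done(), bot.observe()['clock'])"
```

```text
the job is handed in; nothing more can be done
the job is handed in; nothing more can be done
```

The job is handed in: the three-hole plate is on the lift's studs, and the table is locked on the second rung, 56 mm up. It took about 19 s of the 58 s. The hand-in gave no verdict.

- **Plate:** I set it down with the lift still on its lowest rung. After release, the wrist camera showed all three studs through the holes and the plate flat.
- **Height:** The pointer measured about 215 mm above the bench, 47 mm above the table's starting height, so the second rung is the first one above it. I raised the table about 75 mm and lowered it in small steps. The load on the gripper went from −5.7 N to about zero at 56 mm. Pressing down a little further met firm resistance (+10 N). The table top should be at about 224 mm, roughly 9 mm above the pointer.
- **After letting go:** The side view showed the table at the same height as before release, the plate still flat, and the gripper clear. The bystanders that the final views showed had not visibly moved. I did not measure their positions again, and I could not see the pawl's angle directly.

**Checks that disagreed:**
- **Table centre:** The cameras differed by 3–4 mm. I placed the plate by comparing plate and table in the same wrist image, and confirmed it by the stud tips seen through the holes.
- **Lug grip:** My first grip closed to 13.9 mm, which suggested the pads were on the lug's wider head. I opened, went about 4 mm lower and closed again, to 11.2 mm.

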